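# Couple the decorator's hand rest over a bowl

### The arm

A 6-joint arm with a two-finger parallel gripper is mounted at the origin on a cart in front of the work surface, level with it; the furniture and walls round the work are solid. World frame = base frame: x ahead of the robot, y to its left, z up, the work surface at z = 0. Lengths are in m, angles in rad, forces in N, time in s.
With the tool pointing down it reaches from about 0.4 to 0.825 m from the base axis. Payload 7 kg.
Tool frame: the origin (TCP) lies midway between the tips of the shut fingers; the grasp point (between the pads) lies arm.hold_point_z behind it (arm.hold_point_z is the distance from the TCP to the grasp point, in m); z points along the fingers, y is the line along which they close (so a half turn about z gives the same grasp; the last joint's range is limited). The gripper opens to 88 mm and grips with 3 to 60 N. Pads are 19 mm wide; open, the fingers measure 130 mm over their backs; the gripper's body (78 mm by 193 mm) begins 47 mm behind the grasp point.
Start: joints at [-0.856, 0.359, 0.012, 0, -1.224, -0.288], TCP at [0.279, -0.614, 0.227] pointing down, gripper open.
Joint ranges: [-3.07, 3.07], [-1.43, 2.12], [-1.02, 1.25], [-3.03, 1.67], [-3.05, -0], [-3.03, 3.03]. Speed limits (rad/s): [2.39, 2.39, 3.01, 3.14, 3.14, 3.14].

### API

Orientations are given as [roll, pitch, yaw] about the fixed x, y, z axes, in that order (R = Rz(yaw) Ry(pitch) Rx(roll)).
In Python, from station import arm gives the robot as it stands.
- The arm moves only by the shell command python3 -m crank 'ROWS' [OPENING] [FORCE]. ROWS is JSON, a list that holds one entry, the list of rows, each a list of 4 numbers: the shift along the tool's x, y, z in units of 25 mm (1.0 is 25 mm), then the turn about the tool's z in units of 5 degrees (1.0 is 5 degrees). A call has 1 to 12 rows; each row is the pose to reach, as a shift and turn from the pose commanded when the call began, along the tool's axes at that moment; what a row does not reach only later rows make up. A row lasts 1/8 s, in which the tool goes at most 62.5 mm and 10.7 degrees, less where a joint would pass 70% of its speed; a pose out of reach is approached as far as the arm can. A call with a gripper value outside its range is refused whole. OPENING is the closure, from 0 (fully open) to 1 (shut), set as the call begins (- or left out, the last holds). The fingers move at their own pace and stop on an object; FORCE is the grip in N (left out, the last holds). Time passes only in rows, so rows that repeat a pose let the fingers close. It gives the time, the measured TCP pose, the force, the opening and the grip force at its end, in the units of the state.
- arm.get_state(): the state, without advancing time (a new reading comes with each control period).
- arm.grab_frame(name): name is "scene" or "top" or "wrist"; returns (picture, depth): 420x560x3 uint8, red, green, blue; 420x560 float32, m along the optical axis (not along the pixel's ray), 0 where there is no reading.
- arm.get_calibration(name): a dict with "mtx" (3x3 intrinsics, pixels), "R" (3x3) and "t" (3): a world point X has camera coordinates R X + t; the wrist camera has in their place "mount" (4x4, takes a point from camera to tool coordinates, whose origin is the TCP and whose axes are the flange's). Camera axes: x right, y down, z forward; pixel columns grow to the right and rows downward; lengths in m; the calibration is good to about 2 mm. A picture is of the moment at which its call begins: read the wrist's pose just before it. get_calibration takes no time and is no camera call.
- arm.job_done(): hands the job in; it is judged then, once.
Trained networks look in the newest picture that a camera, given by its name, has taken for a name from the list of things; names that differ only in an ending like _2 or _b are one class to them, and where a whole thing is asked for, a point or a joint stands for the part that bears it (a point fixed in the world has none). Each returns a list of dicts, best first, with "score" (0 to 1); they miss things now and then, are a little off and sometimes report something else, mostly with a low value. They report only what shows in the picture. A call takes as long as a camera call. They do not tell look-alikes from the thing itself.
- arm.recognise(thing, camera): "extent" ([left, top, width, height] in pixels, round what is visible of it).
- arm.trace(thing, camera): "mask" (420x560 bool, what is visible of it) and "extent" ([left, top, width, height] in pixels, round what is visible of it).
The state is a dict: "t": time; "q": joint angles; "qd": joint speeds; "joint_efforts": joint torques, N m; "eef_pos": TCP position; "ee_rot": TCP orientation; "force": force on the tool from outside, world axes, zero at the start; "moment": the same for the moment, N m; "width": finger opening in m; "gripper_force": force on a finger pad.
Only numpy, scipy, OpenCV 4.12 (cv2) and the standard library are available. Lean on these libraries where they do the work, as an engineer would, in place of code of your own. Each camera call takes 0.05 s, during which the arm holds its last target. There are 200 camera calls.

### The job

Get the hand rest ready for painting the bowl: swing the raised wooden bar round until the socket cup at its end is above the steel ball on the heavy post, lower the bar until the cup is fully seated on the ball, and then press the black latch lever on the end of the cup fully down to lock it. Leave the bowl and the ball post standing where they are and do not disturb the other things on the table.

Things in the scene. Friction and masses are not known exactly. Their poses are not given: they have to be found in the camera images.
- pivot (a point): fixed centre of the hand rest's pivot, 120 mm above the table, on the axis of a fixed dark steel pillar with a round foot 110 mm across. On it an aluminium fork swivels about the vertical, and in the fork the bar tilts about a level pin.
- ball (a point): centre of the bright steel ball, 50 mm across, on a dark steel post: foot 90 mm across, slim 20 mm neck, ball centre 120 mm above the table, level with the pivot. Loose but heavy (2.5 kg); it stands 260 mm from the pivot, so the cup comes down onto the ball when the bar points from pivot to ball.
- cup (a point): centre of the socket in the aluminium cup at the bar's free end, 260 mm from the pivot along the bar; meets the ball's centre when seated. x axis along the bar away from the pivot, z up. Cup 66 mm across, its slightly domed top 34 mm above this point (a place to press); the mouth flares to about 85 mm, 18 mm below, and centres itself on the ball from about 5 mm off.
- paddle (a point): middle of the upper face of the latch lever's black paddle (50x30 mm), 70 mm along the lever from its hinge; lever 91 mm long. The hinge, a level pin across the bar, is 42 mm beyond the cup's point and 18 mm above it. Open, the lever slants up and outward; shut, it lies along the bar, pointing away from the pivot, its pawl under the ball (possible only when the cup is seated).
- swivel (a joint): turn of the bar about the vertical axis of the pillar, rad, counter-clockwise seen from above; range -0.7 to 1.0. It stays where it is left; pushing the bar's side needs about 1 N at 150 mm from the pivot.
- bar (a joint): tilt of the bar, rad: 0 is level (seated), positive is raised; range -0.03 to 0.7. Stiff: stays where left; pressing it down needs about 2 N at the cup. The bar is wood, 26 mm wide, 20 mm high, centred on the line from pivot to cup, clear from 30 to 200 mm from the pivot; then a 30 mm wide clamp block up to the cup.
- latch (a joint): latch lever, rad: 0 is open, slanting up at 0.8 rad to the bar; 0.8 is fully pressed down, along the bar. It stays where it is left; it takes about 3 N, pressed from above about 50 mm out from its hinge; pressed nearer its tip while open, a straight-down push can jam against its end.
- bowl_mid (a point): centre (half-way up) of the loose pale bowl that is to be painted, 125 mm across and 66 mm high, standing between pillar and ball post; the lowered bar passes 44 mm above its rim.
- cup_small: small loose terracotta-coloured bowl, 65 mm across and 50 mm high, a bystander; origin at the centre of its underside.
- tape: loose roll of masking tape, 105 mm across, 20 mm high, a bystander; origin at the centre of its underside.
- rib: loose flat wooden rib, 52x112x9 mm, a bystander; origin at the centre of its underside.
Not all that is in view belongs to the job. Leave any orange, pink or red look-alike of the part that bears ball alone.

How it is judged:
On the way, in this order (a step that is already met when the one before it is completed fails the run):
1. the cup is seated on the ball (centres within 5 mm) with the latch still open (under 0.4 rad) (distance between cup and ball below 0.005 m and value of joint latch below 0.4 rad), for 0.2 s.
2. the latch lever is pressed fully down with the cup on the ball (distance between cup and ball below 0.005 m and value of joint latch above 0.72 rad), for 0.2 s.
At the end, for the whole second after the job is handed in: The cup sits on the ball (centres within 5 mm), the latch lever is down (over 0.72 of 0.8 rad), the ball post stands upright within 25 mm of where it was, and the bowl is within 25 mm of where it was (all of step 2 and height (world z) of ball above 0.115 m and distance of each of ball, bowl_mid from where it was at the start of the episode below 0.025 m); the robot touches nothing.
It fails at once if the bowl is moved more than 25 mm (distance of bowl_mid from where it was at the start of the episode above 0.025 m).
It fails at once if the ball post is moved more than 25 mm or knocked over (distance of ball from where it was at the start of the episode above 0.025 m).
It fails at once if a loose bystander (small bowl, tape, rib) is moved more than 30 mm (distance of any of cup_small, tape, rib from where it was at the start of the episode above 0.03 m).
It also fails if it takes over 54 s, if anything falls off the work surface, if the arm or the gripper's body presses on something with over 40 N, if the wrist force passes 120 N, or if a joint passes its speed limit or range.

## Working session

There is one attempt and no reset: what is moved stays moved. The work goes in short steps, Python scripts to look and compute and a shell command to move; the robot and the scene stay as the last step left them, time stands still between calls to the robot, and variables do not carry over. Pictures are saved under pics/ and viewed, at most 10 in all, crops included, and the job is handed in when it is done.

```bash
mkdir -p pics; ls
python3 - <<'E'
from station import arm
import cv2,numpy as np
s=arm.get_state();print({k:np.round(v,3).tolist() for k,v in s.items()});print(arm.hold_point_z)
a,da=arm.grab_frame("scene");b,db=arm.grab_frame("top")
np.savez('f0.npz',a=a,da=da,b=b,db=db)
cv2.imwrite('pics/scene0.png',a[:,:,::-1]);cv2.imwrite('pics/top0.png',b[:,:,::-1])
for c in("scene","top"):
    k=arm.get_calibration(c);print(c,np.round(k['mtx'],1).tolist(),np.round(k['R'],3).tolist(),np.round(k['t'],3).tolist())
    for n in("ball","cup","paddle","bar","bowl_mid"):
        print(n,[(round(float(r['score']),2),np.round(r['extent']).tolist()) for r in arm.recognise(n,c)])
E
```

```text
pics
{'t': 0.0, 'q': [-0.856, 0.359, 0.011, -0.0, -1.224, -0.288], 'qd': [0.001, 0.0, 0.002, 0.001, 0.0, -0.001], 'joint_efforts': [0.001, -58.273, 29.304, 6.997, 0.007, -0.0], 'eef_pos': [0.279, -0.614, 0.226], 'ee_rot': [3.14, -0.0, -2.715], 'force': [0.302, 0.185, -0.171], 'moment': [-0.008, -0.06, 0.024], 'gripper_force': 0.0, 'width': 0.088}
0.0188
scene [[546.4, 0.0, 274.1], [0.0, 546.4, 197.8], [0.0, 0.0, 1.0]] [[-0.476, -0.879, 0.005], [-0.551, 0.294, -0.781], [0.685, -0.375, -0.624]] [0.274, 0.453, 1.427]
ball [(0.98, [287.0, 193.0, 23.0, 42.0]), (0.98, [222.0, 285.0, 26.0, 48.0]), (0.68, [225.0, 172.0, 27.0, 39.0]), (0.6, [265.0, 173.0, 21.0, 40.0])]
cup [(0.85, [221.0, 113.0, 56.0, 117.0])]
paddle [(0.65, [263.0, 109.0, 15.0, 32.0])]
bar [(0.66, [219.0, 118.0, 60.0, 111.0])]
bowl_mid [(0.6, [249.0, 211.0, 36.0, 34.0]), (0.36, [218.0, 112.0, 64.0, 129.0])]
top [[473.6, 0.0, 284.3], [0.0, 473.6, 208.0], [0.0, 0.0, 1.0]] [[-0.004, -1.0, -0.008], [-0.985, 0.005, -0.174], [0.174, 0.007, -0.985]] [0.022, 0.61, 1.534]
ball [(0.86, [305.0, 202.0, 28.0, 25.0]), (0.69, [199.0, 278.0, 28.0, 28.0]), (0.68, [264.0, 141.0, 31.0, 30.0]), (0.67, [301.0, 161.0, 25.0, 30.0])]
cup [(0.7, [231.0, 141.0, 88.0, 74.0])]
paddle [(0.58, [302.0, 142.0, 13.0, 22.0])]
bar [(0.95, [233.0, 144.0, 81.0, 72.0])]
bowl_mid [(0.57, [259.0, 196.0, 39.0, 40.0])]
```

Run:
```python
import cv2,numpy as np
d=np.load('f0.npz')
a=cv2.resize(d['a'][95:345,180:400,::-1],None,fx=2.4,fy=2.4,interpolation=cv2.INTER_CUBIC)
cv2.imwrite('pics/c1.png',a)
b=cv2.resize(d['b'][120:320,180:390,::-1],None,fx=2.9,fy=2.9,interpolation=cv2.INTER_CUBIC)
cv2.imwrite('pics/c2.png',b)
```

```text
(no output)
```

View pics/c1.png

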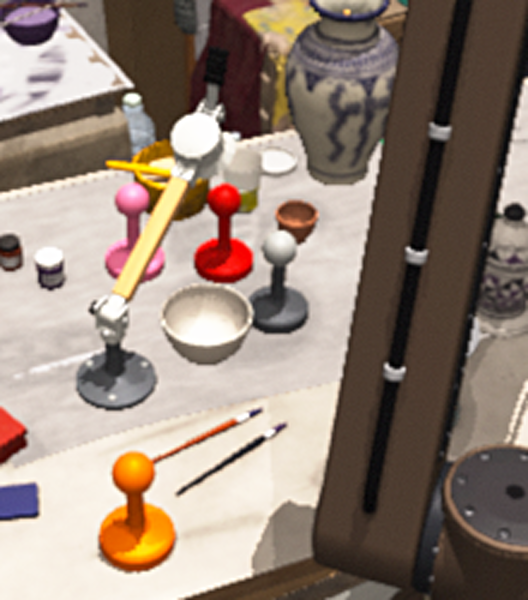

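View pics/c2.png

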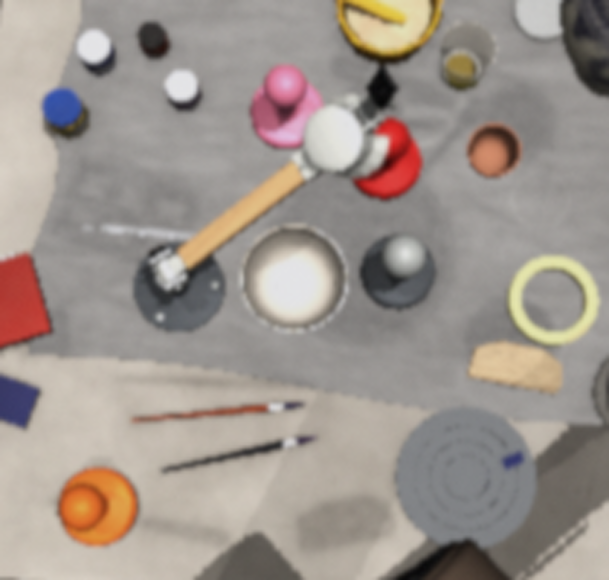

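View pics/top0.png

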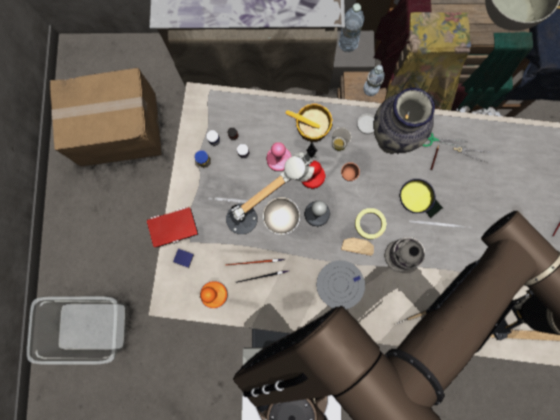

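The steel ball stands at scene (297,198) and top (320,209). Its look-alikes are pink at scene (235,178), red at (273,180) and orange at (235,291). I choose the grey one, on the dark post right of the bowl. The raised bar runs from the pivot at top (238,213) to the cup at (295,168). It has to swing clockwise, towards the robot.

```bash
cat > h.py <<'E'
from station import arm
import numpy as np,cv2
from scipy.optimize import least_squares
def cloud(c,d):
    k=arm.get_calibration(c);v,u=np.mgrid[:420,:560];P=np.stack([u,v,np.ones_like(u)],-1)@np.linalg.inv(k['mtx']).T*d[...,None]
    X=(P-k['t'])@k['R'];X[d==0]=np.nan;return X
def sphere(X,r=.025):
    f=lambda p:np.linalg.norm(X-p,axis=1)-r
    s=least_squares(f,np.median(X,0)-[0,0,.02],loss='soft_l1',f_scale=.003);return s.x,np.abs(s.fun).mean()
def line2(X):
    l=cv2.fitLine(X.astype(np.float32),cv2.DIST_HUBER,0,.001,.001).ravel();return l
def tri(p):  # p: {cam:(u,v)}
    A=[];
    for c,(u,v) in p.items():
        k=arm.get_calibration(c);M=k['mtx']@np.c_[k['R'],k['t']]
        A+=[u*M[2]-M[0],v*M[2]-M[1]]
    A=np.array(A);return np.linalg.lstsq(A[:,:3],-A[:,3],rcond=None)[0]
E
python3 - <<'E'
from h import *
d=np.load('f0.npz')
C={'scene':cloud('scene',d['da']),'top':cloud('top',d['db'])}
I={'scene':d['a'],'top':d['b']}
cen={'scene':(297,198),'top':(320,209)}
B={}
for c in C:
    X=C[c];u,v=cen[c];W=X[v-25:v+25,u-25:u+25].reshape(-1,3);x0=X[v,u]
    W=W[(np.linalg.norm(W[:,:2]-x0[:2],axis=1)<.04)&(W[:,2]>.11)&(W[:,2]<.16)]
    print(c,'ball',len(W),np.round(x0,3),*[np.round(z,4) for z in sphere(W)])
    hsv=cv2.cvtColor(I[c],cv2.COLOR_RGB2HSV)
    m=arm.trace('bar',c)
    for r in m[:2]:
        mm=r['mask'];w=mm&(hsv[...,1]>70)&(hsv[...,0]>8)&(hsv[...,0]<30)&(X[...,2]>.11)
        P=X[w]; l=line2(P); dr=l[:3]*np.sign(l[0]);
        print('bar',round(float(r['score']),2),w.sum(),'dir',np.round(dr,3),'tilt',np.arcsin(dr[2]),'heading',np.arctan2(dr[1],dr[0]),'pt',np.round(l[3:],4))
    for n in ('bowl_mid','paddle','cup','ball'):
        r=arm.trace(n,c)
        for q in r[:4]:
            P=X[q['mask']];P=P[~np.isnan(P[:,0])];print(n,round(float(q['score']),2),np.round(np.median(P,0),3),'max z',np.round(np.percentile(P[:,2],97),3), q['extent'])
    # pillar foot: dark grey pixels near z~0.01
x=tri(cen);print('tri ball',x)
E
```

```text
scene ball 177 [ 0.58  -0.086  0.138] [ 0.5984 -0.0948  0.121 ] 0.0021
bar 0.72 470 dir [ 0.445 -0.745  0.497] tilt 0.51969653 heading -1.0324928 pt [0.6283 0.0819 0.1875]
bowl_mid 0.77 [0.604 0.021 0.041] max z 0.069 [245.0, 213.1, 39.2, 35.2]
paddle 0.53 [ 0.714 -0.056  0.348] max z 0.379 [264.3, 111.1, 9.4, 27.2]
cup 0.69 [0.668 0.001 0.244] max z 0.369 [223.3, 112.5, 55.9, 115.3]
cup 0.22 [0.619 0.102 0.171] max z 0.356 [213.8, 115.0, 63.9, 150.0]
ball 0.84 [0.315 0.261 0.028] max z 0.144 [221.4, 284.2, 31.1, 50.1]
ball 0.81 [0.783 0.044 0.061] max z 0.146 [226.3, 169.0, 24.1, 41.1]
top ball 182 [ 0.591 -0.094  0.143] [ 0.5998 -0.0921  0.1205] 0.0019
bar 0.66 427 dir [ 0.441 -0.732  0.519] tilt 0.5453038 heading -1.028473 pt [0.6307 0.0861 0.1867]
bowl_mid 0.98 [0.591 0.031 0.022] max z 0.068 [259.7, 198.1, 40.1, 38.3]
paddle 0.43 [ 0.716 -0.055  0.347] max z 0.38 [302.5, 140.7, 13.8, 19.7]
cup 0.67 [0.675 0.001 0.253] max z 0.369 [231.2, 140.5, 87.8, 77.5]
cup 0.37 [0.59  0.031 0.023] max z 0.068 [260.6, 200.6, 38.6, 36.0]
cup 0.16 [ 0.486 -0.23   0.009] max z 0.016 [339.9, 240.3, 34.9, 13.5]
ball 0.92 [ 0.717 -0.086  0.027] max z 0.148 [301.6, 160.9, 22.3, 31.4]
ball 0.82 [0.327 0.246 0.028] max z 0.145 [200.6, 286.1, 29.2, 22.9]
ball 0.7 [ 0.59  -0.088  0.027] max z 0.145 [304.3, 202.0, 28.0, 23.5]
ball 0.67 [0.786 0.041 0.029] max z 0.145 [266.7, 143.1, 29.5, 29.6]
tri ball [ 0.59420707 -0.09495834  0.12423729]
```

```bash
cat >> h.py <<'E'
def rows(*targets):  # world x,y,z,yaw -> rows from the present pose
    s=arm.get_state();p=np.array(s['eef_pos']);y0=s['ee_rot'][2];
    from scipy.spatial.transform import Rotation as Ro
    R=Ro.from_euler('xyz',s['ee_rot']).as_matrix()
    for x,y,z,w in targets:
        d=R.T@(np.array([x,y,z])-p)/.025;dy=(w-y0+np.pi)%(2*np.pi)-np.pi
        print(np.round(d,2).tolist(),round(-np.degrees(dy)/5,2))
E
python3 - <<'E'
from h import *
d=np.load('f0.npz');X=np.concatenate([cloud('top',d['db']).reshape(-1,3),cloud('scene',d['da']).reshape(-1,3)])
for y in np.arange(.3,-.7,-.1):
    o=[]
    for x in np.arange(.2,.9,.1):
        m=(abs(X[:,0]-x)<.05)&(abs(X[:,1]-y)<.05)&(X[:,2]>-.05)&(X[:,2]<.6)
        o.append(round(float(np.percentile(X[m,2],99)),2) if m.sum()>5 else None)
    print(round(y,1),o)
rows((.279,-.614,.40,-2.715),(.45,-.1,.40,-1.6),(.643,.0625,.33,-1.03))
E
```

```text
0.3 [0.01, 0.15, 0.03, 0.04, 0.04, 0.01, 0.07]
0.2 [0.01, 0.14, 0.03, 0.02, 0.14, 0.01, 0.05]
0.1 [0.59, 0.01, 0.01, 0.07, 0.21, 0.21, 0.14]
-0.0 [0.6, 0.57, 0.01, 0.07, 0.21, 0.33, 0.15]
-0.1 [0.6, 0.15, 0.15, 0.01, 0.15, 0.38, 0.09]
-0.2 [0.01, 0.15, 0.15, 0.02, 0.02, 0.05, 0.09]
-0.3 [0.01, 0.01, 0.15, 0.15, 0.02, 0.01, 0.32]
-0.4 [0.01, 0.01, 0.19, 0.6, 0.07, 0.06, 0.32]
-0.5 [0.34, 0.6, 0.01, 0.58, 0.06, 0.06, 0.01]
-0.6 [0.6, 0.6, 0.01, 0.01, 0.01, 0.01, 0.01]
[0.01, 0.02, -6.94] 0.0
[-14.73, 15.91, -6.94] -12.77
[-24.45, 18.63, -4.14] -19.31
```

```bash
python3 -m crank '[[[0,0,-2.5,0],[-3.5,3.5,-5.5,-2],[-6,6,-6,-4],[-8,8,-6,-6],[-10,10,-6,-8],[-11.5,12,-6,-10],[-13,14,-6,-12],[-14.7,16,-6,-13],[-14.7,16,-6,-13],[-14.7,16,-6,-13],[-14.7,16,-6,-13],[-14.7,16,-6,-13]]]' 0.3
python3 - <<'E'
from h import *
rows((.643,.0625,.33,-1.03),(.643,.0625,.172,-1.03))
E
```

```text
t: 2.6
eef_pos: [0.4483, -0.098, 0.3767]
ee_rot: [-3.141, -0.0, -1.579]
force: [1.0, -1.1, 0.4]
width: 0.0616
gripper_force: 0.0
[-6.48, -7.74, 1.87] -6.29
[-6.48, -7.73, 8.19] -6.29
```

```bash
python3 -m crank '[[[-1.5,-2,0,-2],[-3,-4,0.5,-4],[-5,-6,1,-6],[-6.48,-7.74,1.87,-6.3],[-6.48,-7.74,1.87,-6.3],[-6.48,-7.74,1.87,-6.3],[-6.48,-7.74,1.87,-6.3]]]'
python3 - <<'E'
from h import *
from scipy.spatial.transform import Rotation as Ro
s=arm.get_state();p,w=s['eef_pos'],s['ee_rot']
a,da=arm.grab_frame('wrist');cv2.imwrite('pics/w1.png',a[:,:,::-1])
k=arm.get_calibration('wrist');M=k['mount'];R=Ro.from_euler('xyz',w).as_matrix()
v,u=np.mgrid[:420,:560];P=np.stack([u,v,np.ones_like(u)],-1)@np.linalg.inv(k['mtx']).T*da[...,None]
X=(P@M[:3,:3].T+M[:3,3])@R.T+p
hsv=cv2.cvtColor(a,cv2.COLOR_RGB2HSV)
for r in arm.trace('bar','wrist')[:2]:
    w=r['mask']&(hsv[...,1]>70)&(hsv[...,0]>8)&(hsv[...,0]<30)&(X[...,2]>.13)&(da>0)
    l=line2(X[w]);l[:3]*=np.sign(l[0]);t=np.arcsin(l[2]);h=np.arctan2(l[1],l[0]);
    rise=l[5]-.01/np.cos(t)-.12;c=l[3:5]-rise/np.tan(t)*np.array([np.cos(h),np.sin(h)])
    print(r['score'],w.sum(),'tilt',t,'head',h,'pt',l[3:],'pivot',c)
np.savez('w1.npz',X=X,a=a)
rows((.643,.0625,.172,-1.03))
E
```

```text
t: 3.48
eef_pos: [0.6431, 0.0603, 0.3311]
ee_rot: [-3.14, -0.001, -1.032]
force: [0.2, 0.5, 0.1]
width: 0.0612
gripper_force: 0.0
0.74 2719 tilt 0.54014146 head -1.0245749 pt [0.64313835 0.06309953 0.20393841] pivot [0.58052236 0.1661002 ]
[-0.07, -0.02, 6.38] -0.02
```

View pics/w1.png

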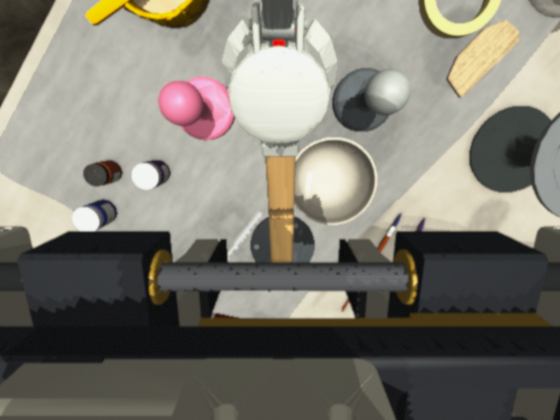

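The bar runs down the image centre between the open fingers at (281,200). The steel ball is at (388,93), clear of pink at (180,102). I'll descend and grip the bar.

```bash
python3 -m crank '[[[0,0,2,0],[0,0,4,0],[0,0,5.5,0],[0,0,6.3,0],[0,0,6.3,0],[0,0,6.3,0],[0,0,6.3,0]]]' && python3 -m crank '[[[0,0,0,0],[0,0,0,0],[0,0,0,0],[0,0,0,0],[0,0,0,0],[0,0,0,0],[0,0,0,0]]]' 1 15
python3 - <<'E'
from h import *
pv=np.array([.5805,.1661]);b=np.array([.599,-.0935]);hb=np.arctan2(*(b-pv)[::-1]);print('target heading',hb,np.linalg.norm(b-pv))
s=arm.get_state();p=np.array(s['eef_pos']);q=p[:2]-pv;h0=np.arctan2(q[1],q[0]);rr=np.linalg.norm(q);print(h0,rr,p[2])
rows(*[(pv[0]+rr*np.cos(h),pv[1]+rr*np.sin(h),p[2],s['ee_rot'][2]+h-h0) for h in np.linspace(h0,hb,9)[1:]])
E
```

```text
t: 4.45
eef_pos: [0.6441, 0.062, 0.1741]
ee_rot: [-3.139, -0.001, -1.031]
force: [0.2, 0.1, 0.3]
width: 0.0615
gripper_force: 0.0
t: 5.32
eef_pos: [0.6435, 0.0621, 0.1723]
ee_rot: [-3.141, -0.0, -1.031]
force: [1.0, -0.2, -0.3]
width: 0.026
gripper_force: 15.0
target heading -1.4996531150673424 0.2602583524115989
-1.0261055457631503 0.12165364450523232 0.17233035610492145
[-0.01, 0.29, -0.0] 0.68
[-0.03, 0.57, -0.0] 1.36
[-0.07, 0.86, -0.0] 2.03
[-0.13, 1.14, -0.0] 2.71
[-0.21, 1.42, -0.0] 3.39
[-0.3, 1.69, -0.0] 4.07
[-0.4, 1.96, -0.0] 4.75
[-0.53, 2.22, -0.0] 5.43
```

```bash
python3 -m crank '[[[-0.01,0.29,0,0.7],[-0.03,0.57,0,1.4],[-0.07,0.86,0,2.0],[-0.13,1.14,0,2.7],[-0.21,1.42,0,3.4],[-0.3,1.69,0,4.1],[-0.4,1.96,0,4.75],[-0.53,2.22,0,5.4],[-0.53,2.22,0,5.4],[-0.53,2.22,0,5.4],[-0.53,2.22,0,5.4]]]'
python3 - <<'E'
from h import *
np.set_printoptions(suppress=True,precision=4)
pv=np.array([.5805,.1661])
a,da=arm.grab_frame('scene');b,db=arm.grab_frame('top');cv2.imwrite('pics/s2.png',cv2.resize(a[90:300,180:400,::-1],None,fx=2.7,fy=2.7,interpolation=cv2.INTER_CUBIC))
s=arm.get_state();q=np.array(s['eef_pos'])[:2]-pv;print('grip heading',np.arctan2(q[1],q[0]),'yaw',s['ee_rot'][2])
for c,I,D,(u,v) in(('scene',a,da,(297,198)),('top',b,db,(320,209))):
    X=cloud(c,D);W=X[v-40:v+40,u-40:u+40].reshape(-1,3)
    W=W[(np.linalg.norm(W[:,:2]-[.594,-.093],axis=1)<.04)&(W[:,2]>.11)&(W[:,2]<.15)]
    if len(W)>20: print(c,'ball',len(W),sphere(W))
    for r in arm.trace('cup',c)[:1]:
        P=X[r['mask']];hs=cv2.cvtColor(I,cv2.COLOR_RGB2HSV)[r['mask']]
        P=P[(hs[:,1]<50)&(P[:,2]>.17)];print('cup pts',len(P),np.nanmedian(P,0))
E
```

```text
t: 6.7
eef_pos: [0.5892, 0.045, 0.1722]
ee_rot: [3.141, 0.0, -1.501]
force: [0.1, 3.3, -1.0]
width: 0.026
gripper_force: 15.0
grip heading -1.4996911095154872 yaw -1.5013868022516001
scene ball 31 (array([ 0.5943, -0.095 ,  0.1249]), np.float64(0.0018715133183159636))
cup pts 224 [ 0.5875 -0.0303  0.2711]
top ball 65 (array([ 0.6002, -0.0908,  0.121 ]), np.float64(0.0014046084537713472))
```

View pics/s2.png

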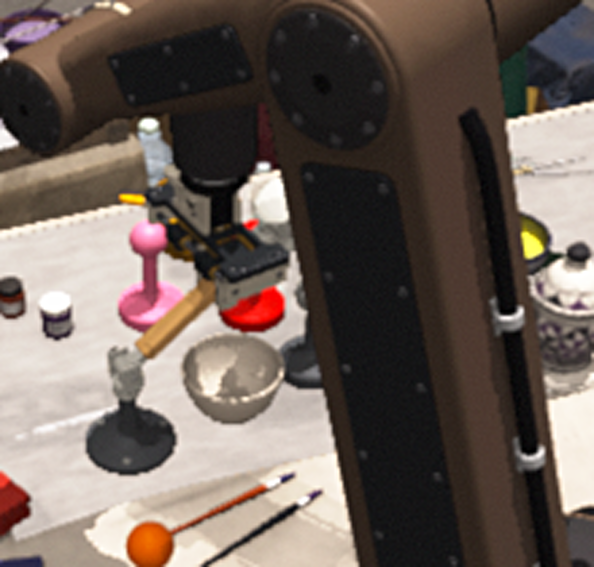

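The bar has swung over the bowl. The arm hides the ball in the scene view, so I'll use the wrist data for the alignment check.

Run:
```python
from h import *
from scipy.spatial.transform import Rotation as Ro
np.set_printoptions(suppress=True,precision=4)
pv=np.array([.5805,.1661])
def ball(X):
    W=X.reshape(-1,3);W=W[(np.linalg.norm(W[:,:2]-[.597,-.093],axis=1)<.035)&(W[:,2]>.115)&(W[:,2]<.15)]
    print('ball',len(W),sphere(W) if len(W)>20 else '')
ball(np.load('w1.npz')['X'])
s=arm.get_state();p,w=s['eef_pos'],s['ee_rot']
a,da=arm.grab_frame('wrist');cv2.imwrite('pics/w2.png',a[:,:,::-1])
k=arm.get_calibration('wrist');M=k['mount'];R=Ro.from_euler('xyz',w).as_matrix()
v,u=np.mgrid[:420,:560];P=np.stack([u,v,np.ones_like(u)],-1)@np.linalg.inv(k['mtx']).T*da[...,None]
X=(P@M[:3,:3].T+M[:3,3])@R.T+p;X[da==0]=np.nan
ball(X)
hsv=cv2.cvtColor(a,cv2.COLOR_RGB2HSV)
m=(hsv[...,1]>70)&(hsv[...,0]>8)&(hsv[...,0]<30)&(X[...,2]>.13)&(np.abs(X[...,0]-.59)<.04)
l=line2(X[m]);l[:3]*=-np.sign(l[1]);print(m.sum(),'bar tilt',np.arcsin(l[2]),'head',np.arctan2(l[1],l[0]),l[3:])
W=X[(X[...,2]>.24)&(X[...,1]<.0)&(X[...,1]>-.1)];print('cup',np.nanmedian(W,0),(np.nanpercentile(W[:,0],1)+np.nanpercentile(W[:,0],99))/2)
```

```text
ball 1682 (array([ 0.5958, -0.0918,  0.1196]), np.float64(0.00044510128354501016))
ball 0 
10612 bar tilt 1.1469625 head -1.6386064 [0.5883 0.0232 0.2378]
cup [ 0.5925 -0.0251  0.2728] 0.5931576638468024
```

View pics/w2.png

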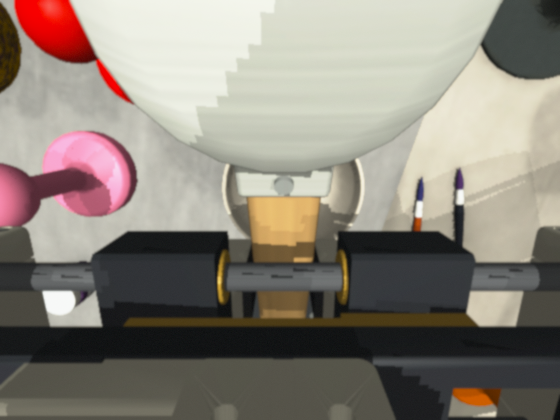

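The wrist view shows the bar centred in the fingers at (284,215), with the bowl underneath it. The cup hides the ball, as it should when it is above it. Combining the views puts the target heading at about -1.507.

Run:
```python
from h import *
pv=np.array([.5805,.1661]);h=-1.507
s=arm.get_state();z=s['eef_pos'][2]
rows(*[(pv[0]+.142*np.cos(t)*np.cos(h),pv[1]+.142*np.cos(t)*np.sin(h),z-.142*(np.sin(.54)-np.sin(t)),h) for t in (.54,.48,.42,.36,.30,.24,.18,.14,.1,.05,0)])
```

```text
[0.02, 0.03, -0.0] 0.06
[0.18, 0.03, 0.3] 0.06
[0.33, 0.04, 0.6] 0.06
[0.46, 0.04, 0.92] 0.06
[0.57, 0.04, 1.24] 0.06
[0.66, 0.04, 1.57] 0.06
[0.73, 0.04, 1.9] 0.06
[0.77, 0.04, 2.13] 0.06
[0.8, 0.04, 2.35] 0.06
[0.82, 0.04, 2.64] 0.06
[0.82, 0.04, 2.92] 0.06
```

```bash
python3 -m crank '[[[0.02,0.03,0,0.06],[0.18,0.03,0.3,0.06],[0.33,0.04,0.6,0.06],[0.46,0.04,0.92,0.06],[0.57,0.04,1.24,0.06],[0.66,0.04,1.57,0.06],[0.73,0.04,1.9,0.06],[0.77,0.04,2.13,0.06],[0.77,0.04,2.13,0.06],[0.77,0.04,2.13,0.06]]]'
python3 - <<'E'
from h import *
np.set_printoptions(suppress=True,precision=4)
a,da=arm.grab_frame('scene');b,db=arm.grab_frame('top');cv2.imwrite('pics/s3.png',cv2.resize(np.hstack([a[120:280,200:380,::-1],b[110:270,200:380,::-1]]),None,fx=2.2,fy=2.2,interpolation=cv2.INTER_CUBIC))
E
```

```text
t: 8.2
eef_pos: [0.5888, 0.0249, 0.1186]
ee_rot: [3.14, -0.001, -1.507]
force: [2.2, -3.5, -1.6]
width: 0.026
gripper_force: 15.0
```

View pics/s3.png

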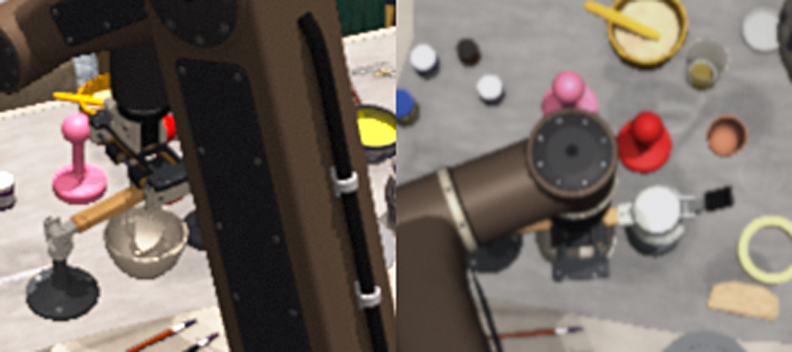

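Top view: the cup at about (319,205) is over the ball post, with the lever pointing outward at (362,199). I'll check the lateral error in the top camera's own frame.

Run:
```python
from h import *
np.set_printoptions(suppress=True,precision=4)
b,db=arm.grab_frame('top');X=cloud('top',db)[180:230,295:345];hs=cv2.cvtColor(b,cv2.COLOR_RGB2HSV)[180:230,295:345]
W=X[(X[...,2]>.158)&(hs[...,1]<60)]
for lo in(.165,.172,.178):
    Q=W[W[:,2]>lo];c,r=cv2.minEnclosingCircle(Q[:,:2].astype(np.float32));print(lo,len(Q),Q.mean(0),c,r)
```

```text
0.165 627 [ 0.5929 -0.086   0.2329] (0.5648614168167114, -0.08637052774429321) 0.0877637192606926
0.172 609 [ 0.593  -0.0867  0.2349] (0.5648614168167114, -0.08637052774429321) 0.0877637192606926
0.178 599 [ 0.593  -0.0867  0.2358] (0.5648614168167114, -0.08637052774429321) 0.0877637192606926
```

Run:
```python
from h import *
np.set_printoptions(suppress=True,precision=4)
b,db=arm.grab_frame('top');X=cloud('top',db)[180:235,295:350];hs=cv2.cvtColor(b,cv2.COLOR_RGB2HSV)[180:235,295:350]
ok=(X[...,2]>.165)&(X[...,2]<.205)&(hs[...,1]<60)&(abs(X[...,0]-.595)<.05)&(X[...,1]<-.045)&(X[...,1]>-.13)
W=X[ok]
for y in np.arange(-.12,-.05,.008):
    Q=W[abs(W[:,1]-y)<.004];print(round(y,3),len(Q),Q[:,0].min(),Q[:,0].max(),Q[:,0].mean(),Q[:,2].max())
```

```text
-0.12 18 0.5852956969181149 0.6133971432358977 0.6008697750369711 0.19672809982190834
-0.112 40 0.5733873757961766 0.6207152638736997 0.5952200657773563 0.19606234703135758
-0.104 44 0.5695045100564811 0.6256264488833464 0.5962313565552724 0.19694073295651368
-0.096 55 0.5655508318575122 0.62647405023606 0.5941630151310198 0.19811565317974447
-0.088 66 0.5648740956892808 0.6299730226100058 0.5966944734099032 0.19732811276067558
-0.08 51 0.5652529949462726 0.6309977301687394 0.5979325083356392 0.19681477541661363
-0.072 52 0.5676341684518564 0.6274641243549773 0.5949338043610181 0.1972764593347462
-0.064 47 0.5726717283224808 0.6241555035679158 0.5975610492584291 0.19223979409870304
-0.056 19 0.5839437297156296 0.6151859301108717 0.5987649719246835 0.18880406416308293
```

The cup centre is at x≈0.598, y≈-0.089. It should centre itself on the ball, at x≈0.596–0.600. I'll lower it further in the grip.

```bash
python3 -m crank '[[[0.02,0,0.15,0],[0.03,0,0.3,0],[0.04,0,0.45,0],[0.05,0,0.6,0],[0.05,0,0.7,0],[0.05,0,0.7,0],[0.05,0,0.7,0]]]'
python3 - <<'E'
from h import *
np.set_printoptions(suppress=True,precision=4)
b,db=arm.grab_frame('top');X=cloud('top',db)[180:235,295:350];hs=cv2.cvtColor(b,cv2.COLOR_RGB2HSV)[180:235,295:350]
W=X[(X[...,2]>.13)&(X[...,2]<.205)&(hs[...,1]<60)&(abs(X[...,0]-.595)<.05)&(X[...,1]<-.045)&(X[...,1]>-.13)]
Q=W[abs(W[:,1]+.093)<.012];print(np.median(Q[:,2]),np.percentile(Q[:,0],[2,98]))
E
```

```text
t: 9.28
eef_pos: [0.5892, 0.024, 0.1013]
ee_rot: [3.141, -0.0, -1.507]
force: [0.7, -5.5, 2.7]
width: 0.026
gripper_force: 15.0
0.15880569337526548 [0.5659 0.6304]
```

```bash
python3 -m crank '[[[0,0,0.1,0],[0,0,0.15,0],[0,0,0.15,0]]]' && python3 -m crank '[[[0,0,0,0],[0,0,0,0],[0,0,-1,0],[0,0,-2.5,0],[0,0,-4.5,0],[1.5,0,-4.5,0],[3.5,0,-4.5,0],[4.6,0,-4.5,0],[4.6,0,-4.5,0],[4.6,0,-4.5,0]]]' 0.3
python3 - <<'E'
from h import *
np.set_printoptions(suppress=True,precision=4)
b,db=arm.grab_frame('top')
for c,s in(('x',0),):
    rows((.597,-.0925,.160,-1.507),(.597,-.0925,.154,-1.507))
E
```

```text
t: 9.7
eef_pos: [0.5893, 0.0241, 0.0982]
ee_rot: [3.142, -0.0, -1.507]
force: [-0.4, -4.5, 8.4]
width: 0.0256
gripper_force: 15.0
t: 10.95
eef_pos: [0.5965, -0.09, 0.2099]
ee_rot: [3.141, 0.0, -1.507]
force: [-0.9, 0.2, 0.2]
width: 0.061
gripper_force: 0.0
[0.11, -0.01, 2.0] 0.0
[0.11, -0.01, 2.24] 0.0
```

Upward force rose to 8 N, so the cup is on the ball. I'll press its top with shut fingers to make sure it is seated.

```bash
python3 -m crank '[[[0,0,0,0],[0,0,0,0],[0,0,0.5,0],[0,0,1,0],[0,0,1.5,0],[0,0,1.8,0],[0,0,2,0],[0,0,2.1,0],[0,0,2.2,0],[0,0,2.2,0]]]' 1 10
```

```text
t: 12.25
eef_pos: [0.5967, -0.0905, 0.1554]
ee_rot: [-3.141, 0.0, -1.507]
force: [-0.1, -0.6, 0.3]
width: 0.0007
gripper_force: 0.0
```

```bash
python3 -m crank '[[[0,0,0.08,0],[0,0,0.16,0],[0,0,0.24,0],[0,0,0.24,0]]]'
```

```text
t: 12.75
eef_pos: [0.5974, -0.0907, 0.1535]
ee_rot: [-3.138, -0.001, -1.506]
force: [-10.0, 3.5, 25.7]
width: 0.0009
gripper_force: 12.9
```

Seated: 26 N of upward force at z = 0.1535, which matches the expected dome top of 0.154. Next is the latch. I'll lift and move out over the lever.

```bash
python3 -m crank '[[[0,0,-1,0],[0,0,-3,0],[0,0,-3.3,0],[1.5,0,-3.3,0],[2.8,0,-3.3,0],[2.8,0,-3.3,0],[2.8,0,-3.3,0]]]'
python3 - <<'E'
from h import *
np.set_printoptions(suppress=True,precision=4)
a,da=arm.grab_frame('scene');b,db=arm.grab_frame('top');cv2.imwrite('pics/s4.png',cv2.resize(np.hstack([a[120:280,200:380,::-1],b[130:270,240:420,::-1][:160]]) if 0 else b[140:280,220:400,::-1],None,fx=4,fy=4,interpolation=cv2.INTER_CUBIC))
for c,D in(('scene',da),('top',db)):
    X=cloud(c,D)
    for n in('paddle','cup'):
        for r in arm.trace(n,c)[:2]:
            P=X[r['mask']];P=P[~np.isnan(P[:,0])];print(c,n,r['score'],r['extent'],np.median(P,0),np.percentile(P[:,2],95))
pv=np.array([.5805,.1661]);h=-1.507
print('paddle open expected',pv+(.302+.07*np.cos(.8))*np.array([np.cos(h),np.sin(h)]),.138+.07*np.sin(.8))
s=arm.get_state();q=s['eef_pos'][:2]-pv;print(np.linalg.norm(q),np.arctan2(q[1],q[0]))
E
```

```text
t: 13.62
eef_pos: [0.6009, -0.1602, 0.2313]
ee_rot: [3.141, 0.0, -1.508]
force: [0.3, 0.3, 0.2]
width: 0.0007
gripper_force: 0.0
scene cup 0.81 [221.1, 186.1, 76.0, 41.8] [0.5821 0.0207 0.1305] 0.15516214943107204
top cup 0.95 [235.0, 195.7, 100.2, 23.9] [ 0.5902 -0.0777  0.1467] 0.15813987737839683
paddle open expected [ 0.6029 -0.184 ] 0.1882149263629666
0.3265302845758542 -1.507291616034324
```

View pics/s4.png

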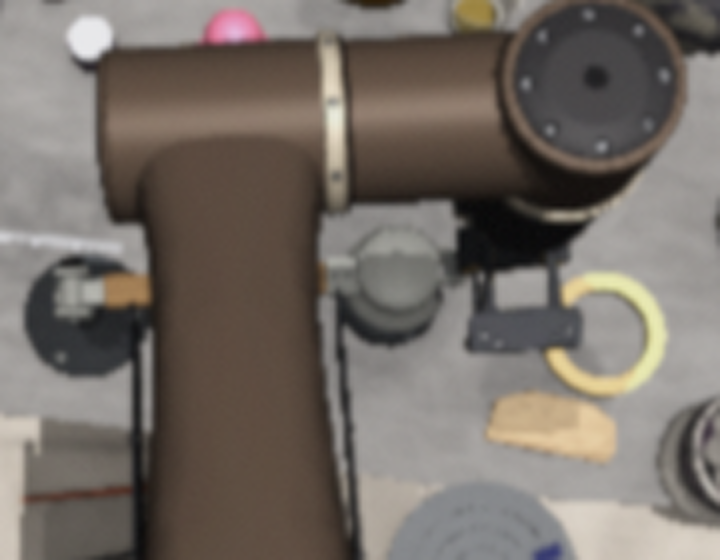

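The bar is level and the cup sits over the post at crop (398,275). The gripper is above the lever. Pressing along its arc.

```bash
python3 -m crank '[[[0,0,1,0],[0,0,1.6,0],[0,0,1.9,0],[0,0,2.1,0],[0.1,0,2.3,0],[0.15,0,2.4,0],[0.25,0,2.55,0],[0.3,0,2.65,0],[0.3,0,2.65,0]]]'
```

```text
t: 15.05
eef_pos: [0.6017, -0.168, 0.1653]
ee_rot: [3.142, 0.0, -1.507]
force: [0.6, -0.2, 1.7]
width: 0.0007
gripper_force: 0.9
```

```bash
python3 -m crank '[[[0.12,0,0.15,0],[0.22,0,0.3,0],[0.3,0,0.45,0],[0.36,0,0.6,0],[0.4,0,0.75,0],[0.42,0,0.85,0],[0.44,0,0.95,0],[0.44,0,0.95,0]]]'
```

```text
t: 16.05
eef_pos: [0.6026, -0.1783, 0.1451]
ee_rot: [-3.14, -0.0, -1.506]
force: [-7.6, 9.4, 24.4]
width: 0.0006
gripper_force: 12.0
```

A 24 N stop at z = 0.145 suggests the lever is fully down. I'll lift off, back away and check.

```bash
python3 -m crank '[[[0,0,0.1,0],[0,0,0.1,0],[0,0,-2,0],[0,0,-4,0],[0,0,-6,0],[0,0,-7,0],[0,0,-7,0]]]' && python3 -m crank '[[[-2,2,0,0],[-3.5,4,0,0],[-3.5,6,0,0],[-3.5,7,0,0],[-3.5,7,0,0],[-3.5,7,0,0]]]'
python3 - <<'E'
from h import *
from scipy.spatial.transform import Rotation as Ro
np.set_printoptions(suppress=True,precision=4)
a,da=arm.grab_frame('scene');b,db=arm.grab_frame('top');s=arm.get_state();w,dw=arm.grab_frame('wrist')
cv2.imwrite('pics/s5.png',np.hstack([cv2.resize(x[:,:,::-1],(400,300),interpolation=cv2.INTER_AREA) for x in(a[110:290,180:420],b[120:300,200:440])]))
pv=np.array([.5805,.1661]);h=-1.507;e=np.array([np.cos(h),np.sin(h)]);n=np.array([-e[1],e[0]])
k=arm.get_calibration('wrist');M=k['mount'];R=Ro.from_euler('xyz',s['ee_rot']).as_matrix()
v,u=np.mgrid[:420,:560];P=np.stack([u,v,np.ones_like(u)],-1)@np.linalg.inv(k['mtx']).T*dw[...,None]
Xw=(P@M[:3,:3].T+M[:3,3])@R.T+s['eef_pos'];Xw[dw==0]=np.nan
for c,X in(('scene',cloud('scene',da)),('top',cloud('top',db)),('wrist',Xw)):
    W=X.reshape(-1,3);d=W[:,:2]-pv;r=d@e;t=d@n
    for q in(.15,.26,.31,.33,.35,.36,.37,.38,.39,.40):
        m=(abs(r-q)<.004)&(abs(t)<.012)&(W[:,2]<.23)&(W[:,2]>.03);
        if m.sum()>2:print(c,q,m.sum(),round(float(np.median(W[m,2])),4))
E
```

```text
t: 16.92
eef_pos: [0.603, -0.1793, 0.3191]
ee_rot: [-3.138, -0.001, -1.507]
force: [0.1, -0.1, 0.1]
width: 0.0007
gripper_force: 0.0
t: 17.68
eef_pos: [0.4223, -0.1027, 0.3162]
ee_rot: [3.141, -0.0, -1.507]
force: [0.9, 0.2, -0.6]
width: 0.0004
gripper_force: 0.0
scene 0.15 14 0.1297
scene 0.26 30 0.065
scene 0.31 8 0.1475
scene 0.33 7 0.1463
scene 0.35 16 0.1495
scene 0.36 13 0.1501
scene 0.37 6 0.1492
scene 0.38 9 0.1491
scene 0.39 10 0.1461
top 0.15 22 0.1299
top 0.26 23 0.1556
top 0.31 14 0.1445
top 0.33 14 0.1476
top 0.35 19 0.1484
top 0.36 17 0.1495
top 0.37 21 0.1476
top 0.38 18 0.1496
top 0.39 14 0.1468
wrist 0.26 168 0.1547
wrist 0.31 176 0.1453
wrist 0.33 132 0.1451
wrist 0.35 181 0.1477
wrist 0.36 175 0.1479
wrist 0.37 195 0.1476
wrist 0.38 196 0.1475
wrist 0.39 114 0.1473
```

View pics/s5.png

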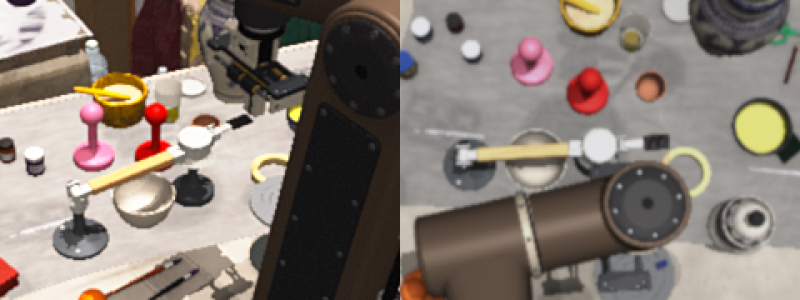

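The bar and lever lie level: the paddle face is at 0.1475 m from r = 0.35 to 0.39. The dome top is at 0.1547 m, so the cup is seated, and the bystanders look undisturbed. Handing in.

```bash
python3 -c "
from station import arm
print(arm.job_done())"
```

```text
the job is handed in; nothing more can be done
None
```

The cup is seated on the steel ball, the latch lever is pressed flat, the bowl and bystanders look undisturbed, and I handed the job in at about 18 s; no verdict came back.

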